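Load the bench shaker and draw up its clamp bars

TASK

Get the little bench shaker ready for its next run: take the amber dropper bottle that was left between the clamp bars and stand it upright on the black drip mat, and stand every clear sample jar, black foot down, on the shaker deck in the bay between the two padded bars. Then turn the spoked turnbuckle sleeve, the tops of its spokes going away from the bay, until it comes to its stop and both bars are fully drawn in on the jars. Also turn the white knob of the cycle counter anticlockwise, back to its zero stop, and leave the beaker and the carton alone.

Things in the scene. Friction and masses are not known exactly. Their poses are not given: they have to be found in the camera images.
- shaker: Bench shaker, fixed: blue housing, aluminium deck 170 (x) x 318 (y) mm, its top 36 mm over the bench. Origin on the bench under the deck's centre, z up. Two grey clamp bars run along y with black sprung pads facing each other; tops of bars and pads 25 mm over the deck. The turnbuckle stands at the +y end.
- bay (a point): Middle of the bay between the two pads, on the deck surface; axes as the shaker's (x across, from near bar to far bar; y along the bars towards the turnbuckle). Pad faces stand 33 mm either side of it when fully open; pads run from y = -95 to +100 mm, steel end stops 30 mm wide, 22 high at y = -103 and +104. Stand jars with centres within 85 mm of it along y and 15 mm across.
- sleeve_axis (a point): Centre of the turnbuckle, 84 mm over the bench, 48 over the deck, 155 mm from the bay point along +y; axes as the shaker's. Brass sleeve, 29 mm in diameter, 52 mm long, level along x, between two grey lugs (tops 61 mm over the deck, inner faces 50 mm from the centre when open).
- spokes (a point): Same point. Four steel spokes with red ends, 8 mm thick, stand out from the sleeve's middle (x = 0), 90 degrees apart, tips 45 mm from the axis. Turn the sleeve by pushing a spoke towards +y from above, e.g. with closed fingertips 18 mm over the axis; one that leans over 40 degrees towards -y may jam. It takes about 0.08 N m and stays where it is left.
- sleeve (a joint): Turnbuckle angle, rad: 0 open, 11.0 at its stop (bars fully in). Grows as the tops of the spokes go towards +y, away from the jars. At value q spokes stand at q, q+pi/2, q+pi, q+3pi/2 from straight up, measured towards +y. Each rad draws both bars in 1.4 mm; the pads give up to 4 mm on springs.
- reset_knob_grip (a point): Grip point of the counter's white reset knob, on its upright axis, 94 mm over the bench. Bar grip 42 mm long, 14 mm thick, 32 mm high, its top 7 mm above this point. At joint 0 the bar lies along the counter's x axis; at value q it is turned from that by q, clockwise seen from above. It takes about 0.03 N m and stays where it is left.
- cycle_counter: Cycle counter, a blue box 92 x 90 mm and 57 mm high with a white window of five black digit wheels on its front (-x), fixed to the bench. Origin at the centre of its underside; z up, x pointing away from the window.
- reset_knob (a joint): Angle of the counter's reset knob, rad: 0 at its zero stop, growing as the knob is turned clockwise seen from above. Turn anticlockwise to go back to zero.
- mat: Square black ribbed rubber drip mat, 100 x 100 x 4 mm, fixed to the bench. Origin at the centre of its underside.
- dropper: Amber dropper bottle, loose, about 0.09 kg. Origin at the centre of its underside, z up. Round body 38 mm in diameter up to about 60 mm, shoulder to 74 mm, collar 22 mm in diameter to 86 mm, black rubber teat 13 mm in diameter to 116 mm.
- jar_1: Sample jar, loose, about 0.14 kg, most of it in the foot: clear upturned jar with white inside, 35 mm in diameter, on a black screw foot 40 mm in diameter and 14 mm high; 59 mm high in all. Origin at the centre of its underside, z up. May be absent
- jar_2: Sample jar, loose, about 0.14 kg, most of it in the foot: clear upturned jar with white inside, 35 mm in diameter, on a black screw foot 40 mm in diameter and 14 mm high; 59 mm high in all. Origin at the centre of its underside, z up. May be absent
- jar_3: Sample jar, loose, about 0.14 kg, most of it in the foot: clear upturned jar with white inside, 35 mm in diameter, on a black screw foot 40 mm in diameter and 14 mm high; 59 mm high in all. Origin at the centre of its underside, z up. May be absent
- jar_4: Sample jar, loose, about 0.14 kg, most of it in the foot: clear upturned jar with white inside, 35 mm in diameter, on a black screw foot 40 mm in diameter and 14 mm high; 59 mm high in all. Origin at the centre of its underside, z up. May be absent
- beaker: Glass beaker, 53 mm in diameter, 67 mm high, a bystander. Origin at the centre of its underside.
- carton: Small light carton, 31 x 82 x 29 mm, a bystander. Origin at the centre of its underside.
Not all that is in view belongs to the job. What is shaped like the jar_2 but turquoise or yellow is not meant.

How it is judged:
By the outcome, as a careful person would: the job done as asked, in the order asked, and still so for the second after the job is handed in, with the robot touching nothing.
Of jar_1, jar_2, jar_3, jar_4 only 2 to 4 are there at a start; the rules pass over those that are not, and their reading is None.
At some moment in a run one of jar_1, jar_2, jar_3, jar_4 may be knocked a few centimetres aside while the robot is not near it.
It also fails if it takes over 210 s, if anything falls off the work surface, if the arm or the gripper's body presses on something with over 40 N, if the wrist force passes 120 N, or if a joint passes its speed limit or range.

ROBOT

A 6-joint arm with a two-finger parallel gripper is mounted at the origin on a cart in front of the work surface, level with it; the furniture and walls round the work are solid. World frame = base frame: x ahead of the robot, y to its left, z up, the work surface at z = 0. Lengths are in m, angles in rad, forces in N, time in s.
With the tool pointing down it reaches from about 0.425 to 0.95 m from the base axis. Payload 3.5 kg.
Tool frame: the origin (TCP) lies midway between the tips of the shut fingers; the grasp point (between the pads) lies 19 mm behind it; z points along the fingers, y is the line along which they close (so a half turn about z gives the same grasp; the last joint's range is limited). The gripper opens to 85 mm and grips with 20 to 120 N. Pads are 22 mm wide; open, the fingers measure 114 mm over their backs; the gripper's body (76 mm by 85 mm) begins 54 mm behind the grasp point. The pads swing forward as they close: fully open they stand 13 mm farther back than shut.
Start: joints at [0.974, 0.286, 1.577, -0, 1.279, -0.15], TCP at [0.292, 0.609, 0.2] pointing down, gripper open.
Joint ranges: [-2.77, 2.77], [-0.9, 2.22], [0.21, 2.48], [-1.53, 4.67], [0.24, 2.81], [-2.84, 2.84]. Speed limits (rad/s): [2.79, 2.79, 3.14, 3.14, 3.14, 3.14].

INTERFACE

Orientations are given as a unit quaternion [x, y, z, w].
In Python, from plant import get_state, read_camera, ctrl gives the robot as it stands.
- The arm moves only by the shell command python3 -m crank 'ROWS' [FORCE]. ROWS is JSON, a list of rows, each a list of 3 entries, a list of its own where there are three numbers: the shift along the tool's x, y, z in mm, then the turn about the tool's z in degrees, then the closure in counts, from 0 (fully open) to 255 (shut). In form: [[[tx, ty, tz], yaw, claw], ...]. A call has 1 to 10 rows; each row is the pose to reach, as a shift and turn from the pose commanded when the call began, along the tool's axes at that moment; what a row does not reach only later rows make up. A row lasts 1/10 s, in which the tool goes at most 50 mm and 8.59 degrees, less where a joint would pass 70% of its speed; a pose out of reach is approached as far as the arm can. A call with a gripper value outside its range is refused whole. The fingers move at their own pace and stop on an object; FORCE is the grip in N (left out, the last holds). Time passes only in rows, so rows that repeat a pose let the fingers close. It gives the time, the measured TCP pose, the force, the opening and the grip force at its end, in the units of the state.
- get_state(): the state, without advancing time (a new reading comes with each control period).
- read_camera(name): name is "scene" or "top" or "wrist"; returns a dict with "frame" (420x560x3 uint8, blue, green, red), "range_z" (420x560 float32, m along the optical axis (not along the pixel's ray), 0 where there is no reading), "vfov" (degrees; the focal length in pixels is half the picture's height over the tangent of half this angle, whatever the lens; pixels are square), "cx", "cy" (the principal point, pixels), "origin" and "orientation" of the camera in the world. Camera axes: x right, y down, z forward; pixel columns grow to the right and rows downward; lengths in m; the calibration is good to about 2 mm. A picture is of the moment at which its call begins.
- ctrl.sign_off(): hands the job in; it is judged then, once.
The state is a dict: "time": time; "qpos": joint angles; "dq": joint speeds; "joint_efforts": joint torques, N m; "eef_pos": TCP position; "tcp_rot": TCP orientation; "contact_force": force on the tool from outside, world axes, zero at the start; "wrist_torque": the same for the moment, N m; "opening": opening from 0.0 (shut) to 1.0 (fully open); "finger_force": force on a finger pad.
Only numpy, scipy, OpenCV 4.12 (cv2) and the standard library are available. Lean on these libraries where they do the work, as an engineer would, in place of code of your own. Each camera call takes 0.05 s, during which the arm holds its last target. There are 200 camera calls.

## Working session

There is one attempt and no reset: what is moved stays moved. The work goes in short steps, Python scripts to look and compute and a shell command to move; the robot and the scene stay as the last step left them, time stands still between calls to the robot, and variables do not carry over. Pictures are saved under pics/ and viewed, at most 18 in all, crops included, and the job is handed in when it is done.

```bash
ls; mkdir -p pics
cat > h.py <<'E'
import numpy as np, cv2
from scipy.spatial.transform import Rotation as R
from plant import get_state, read_camera, ctrl
def cam(n):
    c=read_camera(n); c['f']=c['frame'].shape[0]/2/np.tan(np.radians(c['vfov'])/2)
    c['R']=R.from_quat(c['orientation']).as_matrix(); c['o']=np.array(c['origin']); return c
def pts(c):
    h,w=c['range_z'].shape; u,v=np.meshgrid(np.arange(w),np.arange(h)); z=c['range_z']
    p=np.stack([(u-c['cx'])/c['f']*z,(v-c['cy'])/c['f']*z,z],-1)
    return p@c['R'].T+c['o']
def ray(c,u,v,z):
    d=c['R']@np.array([(u-c['cx'])/c['f'],(v-c['cy'])/c['f'],1]); return c['o']+d*(z-c['o'][2])/d[2]
def proj(c,p):
    q=c['R'].T@(np.array(p)-c['o']); return q[0]/q[2]*c['f']+c['cx'],q[1]/q[2]*c['f']+c['cy']
def rel(target,yaw=None):
    """shift in tool axes mm from the measured pose to target TCP"""
    s=get_state(); M=R.from_quat(s['tcp_rot']).as_matrix()
    return np.round(M.T@(np.array(target)-s['eef_pos'])*1000,1)
E
python3 - <<'E'
from h import *
for n in('scene','top','wrist'):
    c=cam(n); cv2.imwrite(f'pics/{n}0.png',c['frame']); np.savez(f'{n}0.npz',**{k:v for k,v in c.items()})
    print(n,c['o'].round(3),c['f'],c['cx'],c['cy'],c['R'].round(2).tolist())
s=get_state();print(s, R.from_quat(s['tcp_rot']).as_matrix().round(3))
a=cv2.imread('pics/scene0.png');b=cv2.imread('pics/top0.png')
E
```

```text
pics
scene [0.759 1.434 0.758] 469.5295988422975 284.9605849927172 201.73357991617772 [[-0.98, 0.06, -0.17], [0.18, 0.44, -0.88], [0.02, -0.9, -0.44]]
top [0.255 0.11  1.205] 454.07354358705186 285.990949157842 203.16502347670183 [[-0.11, -0.97, 0.22], [-0.99, 0.11, -0.02], [-0.01, -0.22, -0.98]]
wrist [0.224 0.641 0.373] 319.6280019835414 282.7369087921982 209.48366031938613 [[0.43, 0.86, 0.26], [0.9, -0.41, -0.13], [-0.0, 0.29, -0.96]]
{'time': 0.15, 'qpos': array([ 9.74013062e-01,  2.87041266e-01,  1.57783795e+00,  8.58542468e-06,
        1.27859683e+00, -1.50002799e-01]), 'dq': array([ 0.00026905, -0.00268055, -0.00406527, -0.00069426, -0.00054546,
        0.00026728]), 'joint_efforts': array([ 8.46276616e-04, -4.06600785e+01, -2.93142128e+01, -1.39352073e-04,
        3.90129921e-03,  2.72914107e-06]), 'eef_pos': array([0.29129404, 0.60828259, 0.19891374]), 'tcp_rot': array([ 2.21537993e-01,  9.75151286e-01, -8.75310761e-04, -3.47335782e-04]), 'contact_force': array([-0.38798039, -0.48663748, -0.80927952]), 'wrist_torque': array([-0.00200802,  0.1031874 , -0.013716  ]), 'finger_force': 0.0, 'opening': 0.9995102242706743} [[-0.902  0.432 -0.001]
 [ 0.432  0.902 -0.002]
 [ 0.    -0.002 -1.   ]]
```

View pics/scene0.png

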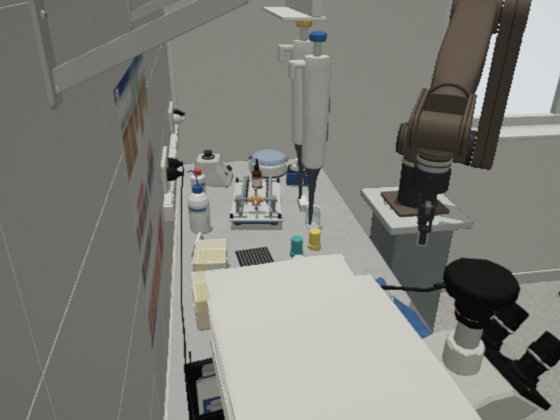

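View pics/top0.png

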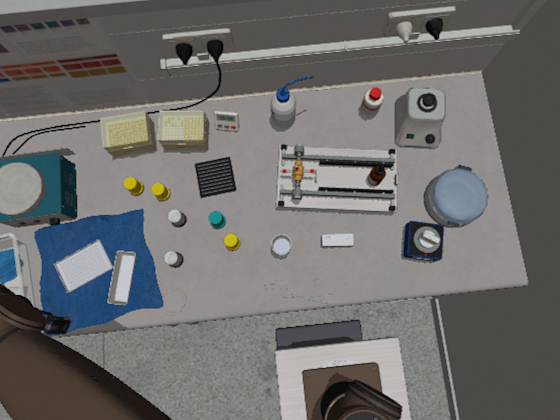

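The top view shows:
- Clear-jar candidates: (176,217) and (173,258). Coloured look-alikes: yellow (133,185), (160,191), (232,241) and turquoise (216,219).
- Beaker (281,245), carton (338,240), counter (424,240) and mat (215,177).
- Shaker (336,180), with its turnbuckle at (297,172) and the dropper at (378,176).

The scene view is mostly blocked by a white box and adds little.

The two white/clear ones fit "clear jar, white inside". I'll confirm them in one enlarged crop.

Run:
```python
from h import *
a=cv2.imread('pics/top0.png')
l=cv2.resize(a[150:300,110:260],(600,600),interpolation=cv2.INTER_CUBIC)
cv2.imwrite('pics/c1.png',l)
s=cv2.resize(a[130:270,260:460],(800,560),interpolation=cv2.INTER_CUBIC); cv2.imwrite('pics/c2.png',s)
c=dict(np.load('top0.npz')); P=pts(c)
for n,u,v in [('jarA',176,217),('jarB',173,258),('tq',216,219),('ye',232,241),('beaker',281,245),('carton',338,240),('knob',428,238),('mat',215,177),('drop',378,176),('sleeve',297,172),('deck',345,180),('bench',260,280),('lidtop1',125,185)]:
    print(n,P[v,u].round(3))
```

```text
jarA [0.509 0.376 0.058]
jarB [0.404 0.388 0.059]
tq [0.492 0.273 0.061]
ye [0.431 0.237 0.057]
beaker [0.412 0.114 0.022]
carton [ 0.409 -0.035  0.028]
knob [ 0.38  -0.245  0.102]
mat [0.619 0.274 0.011]
drop [ 0.549 -0.148  0.103]
sleeve [0.255 0.11  1.205]
deck [ 0.566 -0.074  0.036]
bench [ 0.33   0.179 -0.   ]
lidtop1 [0.608 0.503 0.06 ]
```

View pics/c1.png

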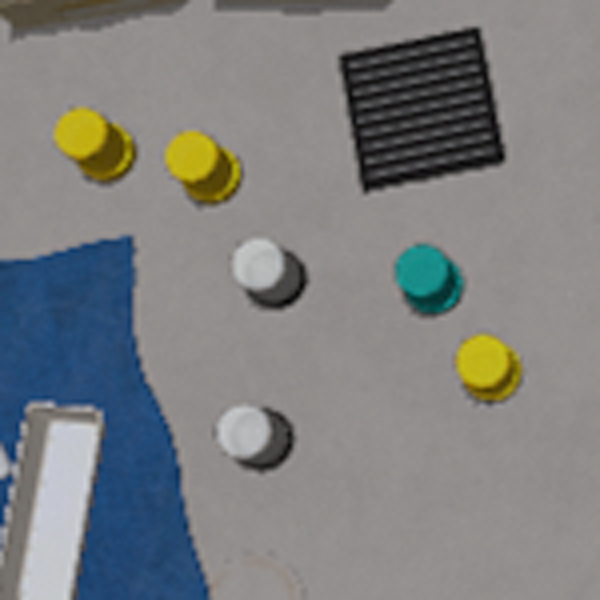

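View pics/c2.png

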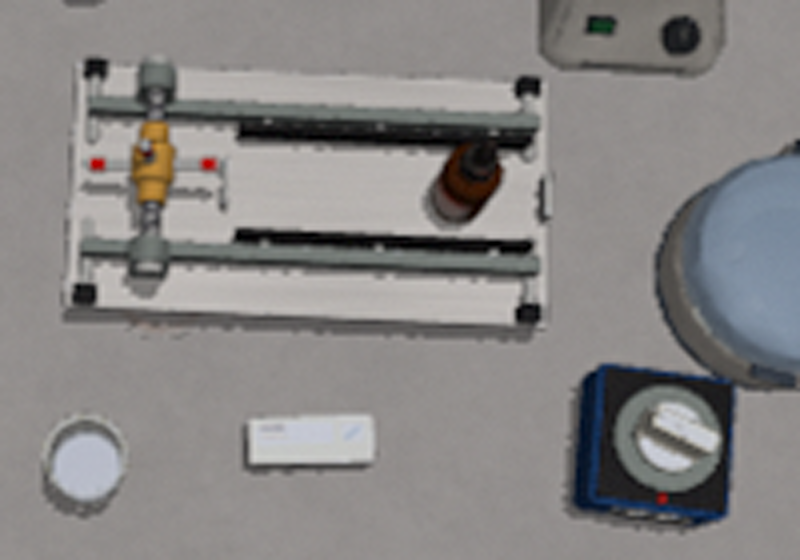

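Both candidates are white upturned jars on black feet, upright, at crop (265,270) and (250,435); the others are yellow or turquoise and are left alone. The dropper stands in the bay, the spokes are near q=0 with one straight up, and the knob bar lies roughly along y. Next I'll get the frames.

Run:
```python
from h import *
c=dict(np.load('top0.npz')); P=pts(c); z=P[...,2]; x=P[...,0]; y=P[...,1]
def reg(m,u0,u1,v0,v1):
    k=np.zeros(z.shape,bool); k[v0:v1,u0:u1]=True; return m&k
def rect(m,name):
    p=P[m][:,:2].astype(np.float32)*1000; r=cv2.minAreaRect(p); print(name,len(p),np.round(r[0],1),np.round(r[1],1),round(r[2],1), 'z',np.median(P[m][:,2]).round(4),cv2.boxPoints(r).round(0).tolist())
rect(reg(abs(z-.036)<.006,268,405,138,220),'deck')
rect(reg((z>.052)&(z<.068),268,405,138,220),'bars')
rect(reg((z>.085)&(z<.1),270,325,138,200),'lugs/spk')
f=c['frame'].astype(int); 
red=reg((f[...,2]>150)&(f[...,1]<80)&(f[...,0]<80),270,330,138,200)
n,l,s,ce=cv2.connectedComponentsWithStats(red.astype(np.uint8))
for i in range(1,n): print('red',ce[i].round(1),s[i,4],np.median(P[l==i],0).round(3))
rect(reg((z>.09)&(z<.106),400,450,215,265),'knob')
rect(reg((z>.05)&(z<.062),400,450,215,265),'counter')
rect(reg((z>.015)&(z<.04),315,362,230,250),'carton')
hsv=f.max(-1)
rect(reg(hsv<75,190,240,150,200)&(z<.02),'mat')
for n,u,v in(('jA',176,217),('jB',173,258),('tq',216,219),('ye',232,241)):
    m=reg((z>.05)&(z<.066),u-18,u+18,v-18,v+18); (a,b),r=cv2.minEnclosingCircle(P[m][:,:2].astype(np.float32)*1000); print(n,round(a,1),round(b,1),round(r,1))
m=reg((z>.09)&(z<.13),365,392,160,190); print('teat',P[m].mean(0),np.ptp(P[m],0))
m=reg((z>.03)&(z<.08),268,300,225,265);(a,b),r=cv2.minEnclosingCircle(P[m][:,:2].astype(np.float32)*1000); print('beaker',a,b,r)
```

```text
deck 4569 [589.4 -66. ] [341.9 207.6] 81.4 z 0.0358 [[461.0, -219.0], [667.0, -250.0], [718.0, 88.0], [512.0, 119.0]]
bars 1452 [570.3 -53. ] [306.6 158.9] 81.0 z 0.0599 [[468.0, -192.0], [625.0, -217.0], [673.0, 86.0], [516.0, 111.0]]
lugs/spk 423 [588.7  51.1] [ 76.1 134.2] 55.8 z 0.0917 [[512.0, 57.0], [623.0, -18.0], [666.0, 45.0], [555.0, 120.0]]
red [284.  170.5] 6 [0.595 0.086 0.083]
red [312.  170.5] 6 [0.584 0.015 0.092]
knob 111 [ 381.5 -251.8] [41.3 14.6] 59.3 z 0.0999 [[365.0, -266.0], [377.0, -273.0], [398.0, -238.0], [386.0, -230.0]]
counter 797 [ 392.7 -256.8] [ 93.3 114.7] 76.2 z 0.0563 [[326.0, -288.0], [437.0, -316.0], [460.0, -225.0], [348.0, -198.0]]
carton 403 [409.6 -31.8] [82.  32.1] 84.3 z 0.0287 [[390.0, -71.0], [422.0, -74.0], [430.0, 7.0], [398.0, 11.0]]
mat 1069 [622.8 275.1] [100.3  98.5] 6.1 z 0.0041 [[568.0, 319.0], [578.0, 221.0], [678.0, 232.0], [667.0, 329.0]]
jA 513.0 382.3 18.3
jB 405.8 396.0 17.4
tq 475.9 261.9 43.0
ye 452.2 254.9 38.5
teat [ 0.5555255  -0.14524405  0.10566841] [0.0378128  0.03636868 0.03894477]
beaker 409.74798583984375 115.02275085449219 26.454317092895508
```

```bash
python3 - <<'E'
from h import *
c=dict(np.load('scene0.npz')); P=pts(c)
for u,v in [(315,80),(313,160),(300,110),(300,20),(290,300),(60,40),(312,200),(240,10)]: print(u,v,P[v,u].round(2))
E
python3 -m crank '[[[0,0,-100],-16.6,0],[[0,0,-100],-16.6,0],[[0,0,-100],-16.6,0],[[-553,-520,-100],-16.6,0],[[-553,-520,-100],-16.6,0],[[-553,-520,-100],-16.6,0],[[-553,-520,-100],-16.6,0]]' 40
```

```text
315 80 [0.62 0.87 0.64]
313 160 [0.61 0.87 0.54]
300 110 [0.62 0.8  0.58]
300 20 [0.64 0.9  0.71]
290 300 [0.67 1.01 0.42]
60 40 [0.86 1.02 0.71]
312 200 [0.61 0.86 0.47]
240 10 [ 0.57 -0.53  0.62]
time: 0.85
eef_pos: [0.364, 0.4205, 0.2995]
tcp_rot: [0.078, 0.997, -0.0, 0.0]
contact_force: [1.1, -0.6, 1.3]
opening: 0.998
finger_force: 0.0
```

```bash
python3 -c "
from h import *
print(rel([.565,-.10,.30]))"
```

```text
[-2.799e+02 -4.826e+02 -3.000e-01]
```

```bash
python3 -m crank '[[[-280,-482,0],0,0],[[-280,-482,0],0,0],[[-280,-482,0],0,0],[[-280,-482,0],0,0],[[-280,-482,0],0,0],[[-280,-482,0],0,0],[[-280,-482,0],0,0],[[-280,-482,0],0,0],[[-280,-482,0],0,0],[[-280,-482,0],0,0]]' >/dev/null; python3 -m crank '[[[0,0,0],0,0],[[0,0,0],0,0],[[0,0,0],0,0],[[0,0,0],0,0],[[0,0,0],0,0]]'
python3 - <<'E'
from h import *
c=cam('wrist'); cv2.imwrite('pics/w1.png',c['frame']); np.savez('w1.npz',**c)
t=cam('top'); cv2.imwrite('pics/t1.png',t['frame'])
cv2.imwrite('pics/v1.png',np.hstack([c['frame'][:, :],t['frame'][120:,:240]]))
print(c['o'],get_state()['eef_pos'])
E
```

```text
time: 2.35
eef_pos: [0.544, -0.0428, 0.3003]
tcp_rot: [0.077, 0.997, -0.0, 0.0]
contact_force: [-1.4, 0.7, -1.7]
opening: 0.998
finger_force: 0.0Traceback (most recent call last):
  File "<stdin>", line 4, in <module>
    return _nx.concatenate(arrs, 1, dtype=dtype, casting=casting)
           ~~~~~~~~~~~~~~~^^^^^^^^^^^^^^^^^^^^^^^^^^^^^^^^^^^^^^^
ValueError: all the input array dimensions except for the concatenation axis must match exactly, but along dimension 0, the array at index 0 has size 420 and the array at index 1 has size 300
```

```bash
python3 -c "
import cv2,numpy as np
a=cv2.imread('pics/w1.png');t=cv2.imread('pics/t1.png')
b=np.zeros((420,240,3),np.uint8);b[:]=t[0:420,0:240]
cv2.imwrite('pics/v1.png',np.hstack([a,b]))"
```

```text
(no output)
```

View pics/v1.png

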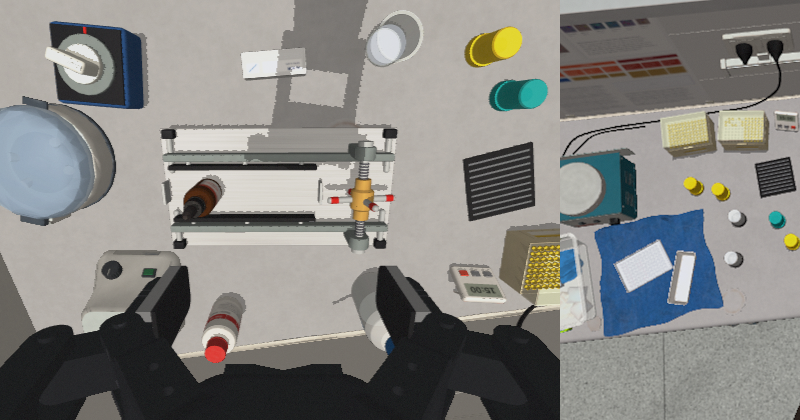

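The wrist view shows the whole shaker: deck corners near (165,128), (390,128) and (165,245), turnbuckle (362,195), dropper (200,200), knob (75,62). The top view with the arm gone shows just the two clear jars, at (176,217) and (173,258).

Run:
```python
from h import *
c=dict(np.load('w1.npz')); P=pts(c); z=P[...,2]; f=c['frame'].astype(int)
def reg(m,u0,u1,v0,v1):
    k=np.zeros(z.shape,bool); k[v0:v1,u0:u1]=True; return m&k
def rect(m,name):
    m=cv2.morphologyEx(m.astype(np.uint8),cv2.MORPH_OPEN,np.ones((2,2)))>0
    p=P[m][:,:2].astype(np.float32)*1000; r=cv2.minAreaRect(p); print(name,len(p),np.round(r[0],1),np.round(r[1],1),round(r[2],1), cv2.boxPoints(r).round(0).tolist())
rect(reg(abs(z-.036)<.004,155,400,115,260),'deck')
rect(reg(abs(z-.061)<.004,160,345,140,173),'nearbar')
rect(reg(abs(z-.061)<.004,160,345,208,240),'farbar')
g=reg((f[...,2]-f[...,0]>60)&(f[...,1]-f[...,0]>25),345,385,165,225)
rect(g&(z>.085),'brass')
red=reg((f[...,2]>120)&(f[...,1]<60)&(f[...,0]<60),320,400,160,230)
n,l,s,ce=cv2.connectedComponentsWithStats(red.astype(np.uint8))
for i in range(1,n):
    if s[i,4]>3: print('red',ce[i].round(1),s[i,4],np.median(P[l==i],0).round(3))
rect(reg((z>.09)&(z<.106),40,115,30,95),'knob')
rect(reg(abs(z-.057)<.004,40,150,15,110),'counter')
m=reg((z>.13)&(z<.16),165,230,170,230); print('teat',P[m].mean(0),P[m].min(0),P[m].max(0),m.sum())
for zz in (.05,.07,.09): 
    m=reg(abs(z-zz)<.006,165,230,170,225)&(f[...,2]>f[...,0]+15); print(zz,m.sum(),P[m].mean(0) if m.any() else '')
```

```text
deck 16170 [573.7 -45.7] [330.6 208.4] 81.4 [[446.0, -194.0], [652.0, -225.0], [701.0, 102.0], [495.0, 133.0]]
nearbar 2140 [503.  -75.6] [248.3  78.1] 81.1 [[445.0, -192.0], [522.0, -204.0], [561.0, 41.0], [484.0, 53.0]]
farbar 1858 [548.6 -81.9] [249.1 170.1] 81.2 [[445.0, -192.0], [614.0, -218.0], [652.0, 28.0], [484.0, 54.0]]
brass 673 [547.4  33. ] [194.4  49. ] 25.8 [[449.0, 13.0], [470.0, -31.0], [646.0, 53.0], [624.0, 97.0]]
red [389.4 197.4] 37 [0.594 0.086 0.083]
red [334.3 199.5] 38 [0.583 0.016 0.093]
knob 630 [ 415.  -183.8] [323.9  20.8] 66.3 [[340.0, -328.0], [360.0, -336.0], [489.0, -40.0], [470.0, -31.0]]
counter 2691 [ 401.9 -175.3] [311.6  89.4] 76.9 [[323.0, -317.0], [410.0, -337.0], [481.0, -34.0], [394.0, -13.0]]
teat [ 0.55915933 -0.14894276  0.14385833] [ 0.55441296 -0.15612487  0.13012441] [ 0.56554167 -0.14493019  0.1530253 ] 146
0.05 17 [ 0.54792901 -0.14559999  0.0518928 ]
0.07 64 [ 0.55057986 -0.14026743  0.07113769]
0.09 129 [ 0.55207498 -0.14155571  0.09142499]
```

```bash
python3 -c "
from h import *
print(rel([.5605,-.1505,.083]))"
```

```text
[ -32.7 -103.6  217.3]
```

```bash
python3 -m crank '[[[-32.5,-103.5,0],0,0],[[-32.5,-103.5,0],0,0],[[-32.5,-103.5,0],0,0],[[-32.5,-103.5,50],0,0],[[-32.5,-103.5,100],0,0],[[-32.5,-103.5,140],0,0],[[-32.5,-103.5,180],0,0],[[-32.5,-103.5,200],0,0],[[-32.5,-103.5,217],0,0],[[-32.5,-103.5,217],0,0]]'
python3 - <<'E'
from h import *
c=cam('wrist'); cv2.imwrite('pics/w2.png',c['frame'])
print(get_state()['eef_pos'],get_state()['contact_force'])
E
```

```text
time: 3.45
eef_pos: [0.558, -0.1495, 0.0799]
tcp_rot: [0.078, 0.997, 0.001, -0.003]
contact_force: [0.3, -0.7, 0.2]
opening: 1.002
finger_force: 0.0
[ 0.55931395 -0.15018912  0.08193143] [ 0.11537272 -0.50270775  0.69660536]
```

View pics/w2.png

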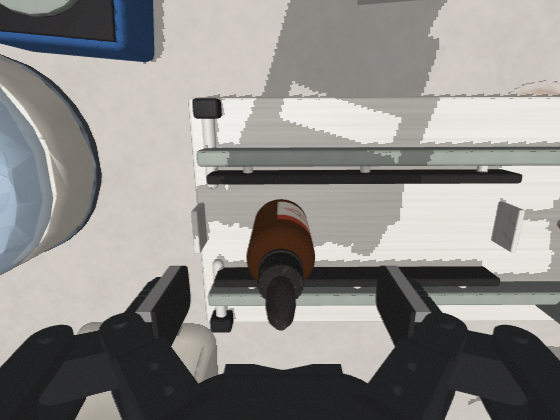

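The bottle (281,270) sits centred between the fingers (inner faces about 185 and 385). Closing.

```bash
python3 -m crank '[[[0,0,0],0,170],[[0,0,0],0,170],[[0,0,0],0,170],[[0,0,0],0,170],[[0,0,0],0,170],[[0,0,0],0,170],[[0,0,0],0,170],[[0,0,0],0,170],[[0,0,0],0,170],[[0,0,0],0,170]]' 40
```

```text
time: 4.5
eef_pos: [0.5601, -0.1514, 0.083]
tcp_rot: [0.078, 0.997, 0.0, -0.0]
contact_force: [0.1, 0.8, -0.7]
opening: 0.335
finger_force: 0.0
```

```bash
python3 -m crank '[[[0,0,0],0,255],[[0,0,0],0,255],[[0,0,0],0,255],[[0,0,0],0,255],[[0,0,0],0,255]]' 40;  python3 - <<'E'
from h import *
c=cam('wrist'); cv2.imwrite('pics/w3.png',c['frame'])
E
```

```text
time: 5.0
eef_pos: [0.5603, -0.1515, 0.0832]
tcp_rot: [0.078, 0.997, -0.0, 0.0]
contact_force: [-0.1, 1.1, 1.3]
opening: 0.232
finger_force: 39.1
```

View pics/w3.png

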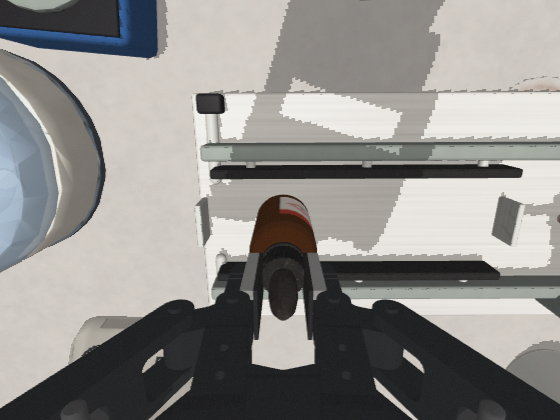

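It is gripped at the collar with 39 N, and the bottle still looks upright. Lifting.

```bash
python3 -m crank '[[[0,0,-20],0,255],[[0,0,-50],0,255],[[0,0,-90],0,255],[[0,0,-130],0,255],[[0,0,-145],0,255],[[0,0,-145],0,255],[[0,0,-145],0,255]]' 40;  python3 - <<'E'
from h import *
c=cam('wrist'); cv2.imwrite('pics/w4.png',c['frame'])
print(rel([.6225,.275,.228]))
t=cam('top'); cv2.imwrite('pics/t4.png',t['frame']); np.savez('t4.npz',**t)
E
```

```text
time: 5.75
eef_pos: [0.5592, -0.1509, 0.2257]
tcp_rot: [0.078, 0.997, 0.001, -0.002]
contact_force: [-0.3, 0.2, -2.2]
opening: 0.227
finger_force: 39.1
[  3.7 430.5  -2.6]
```

View pics/w4.png

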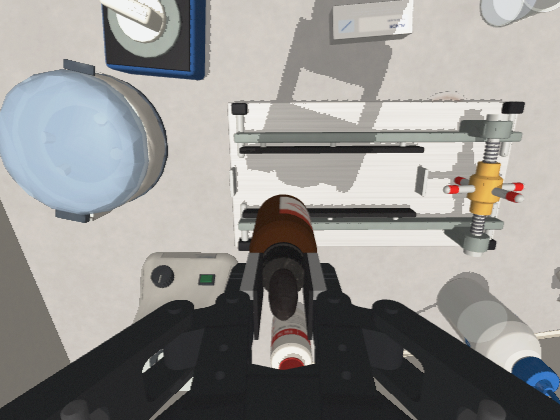

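The bottle hangs upright in the grip, and the shaker is clear. Moving to the mat.

```bash
python3 -m crank '[[[4,30,-3],0,255],[[4,80,-3],0,255],[[4,130,-3],0,255],[[4,180,-3],0,255],[[4,230,-3],0,255],[[4,280,-3],0,255],[[4,330,-3],0,255],[[4,380,-3],0,255],[[4,410,-3],0,255],[[4,430,-3],0,255]]' 40;python3 -m crank '[[[0,0,0],0,255],[[0,0,0],0,255],[[0,0,0],0,255]]' 40;  python3 - <<'E'
from h import *
print(rel([.6225,.275,.053]))
E
```

```text
time: 6.85
eef_pos: [0.6222, 0.2762, 0.2276]
tcp_rot: [0.077, 0.997, -0.001, -0.002]
contact_force: [-0.1, -0.6, -0.6]
opening: 0.23
finger_force: 39.2
time: 7.15
eef_pos: [0.6235, 0.2723, 0.2304]
tcp_rot: [0.079, 0.997, -0.0, -0.0]
contact_force: [-0.0, -0.1, -1.1]
opening: 0.228
finger_force: 39.3
[  1.2   2.7 177.4]
```

```bash
python3 -m crank '[[[1,3,40],0,255],[[1,3,80],0,255],[[1,3,120],0,255],[[1,3,150],0,255],[[1,3,162],0,255],[[1,3,168],0,255],[[1,3,172],0,255],[[1,3,175],0,255],[[1,3,177],0,255],[[1,3,177],0,255]]' 40;python3 -m crank '[[[0,0,0],0,255],[[0,0,0.5],0,255],[[0,0,1],0,255],[[0,0,1],0,255]]' 40
```

```text
time: 8.15
eef_pos: [0.6235, 0.2773, 0.055]
tcp_rot: [0.078, 0.997, 0.0, 0.001]
contact_force: [-0.6, 0.5, -1.2]
opening: 0.225
finger_force: 39.3
time: 8.55
eef_pos: [0.6229, 0.2771, 0.053]
tcp_rot: [0.078, 0.997, -0.0, -0.0]
contact_force: [-0.1, 0.3, -1.7]
opening: 0.228
finger_force: 39.3
```

```bash
python3 -m crank '[[[0,0,1],0,255],[[0,0,2],0,255],[[0,0,2],0,255],[[0,0,2],0,255],[[0,0,3],0,255],[[0,0,3],0,255]]' 40
```

```text
time: 9.15
eef_pos: [0.6236, 0.2772, 0.0512]
tcp_rot: [0.078, 0.997, 0.0, 0.001]
contact_force: [-0.4, -0.2, 5.3]
opening: 0.231
finger_force: 39.8
```

Touchdown (5 N). Release and retreat.

```bash
python3 -m crank '[[[0,0,0],0,180],[[0,0,0],0,150],[[0,0,0],0,100],[[0,0,0],0,0],[[0,0,0],0,0],[[0,0,0],0,0],[[0,0,0],0,0],[[0,0,-30],0,0],[[0,0,-80],0,0],[[0,0,-130],0,0]]' 40;python3 -m crank '[[[0,0,-40],0,0],[[0,0,-90],0,0],[[0,0,-90],0,0],[[0,-50,-90],0,0],[[0,-50,-90],0,0],[[0,-50,-90],0,0]]'
python3 - <<'E'
from h import *
t=cam('top'); cv2.imwrite('pics/t5.png',t['frame']); np.savez('t5.npz',**t)
w=cam('wrist'); cv2.imwrite('pics/w5.png',w['frame']); np.savez('w5.npz',**w)
E
```

```text
time: 10.15
eef_pos: [0.622, 0.2768, 0.1801]
tcp_rot: [0.078, 0.997, -0.001, -0.001]
contact_force: [1.0, 0.0, 1.0]
opening: 1.001
finger_force: 0.0
time: 10.75
eef_pos: [0.6151, 0.227, 0.2699]
tcp_rot: [0.079, 0.997, 0.0, -0.0]
contact_force: [-0.5, 0.1, 0.3]
opening: 1.003
finger_force: 0.0
```

View pics/w5.png

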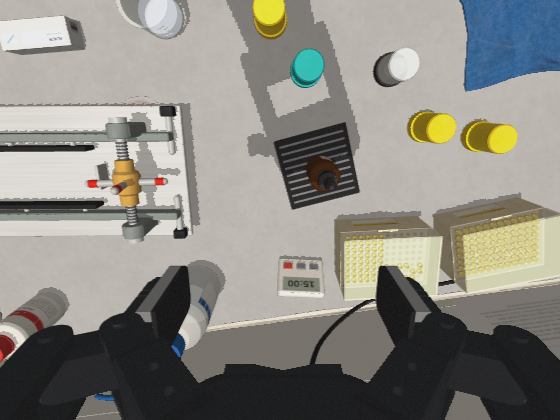

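The dropper stands upright on the mat at (322,172). Now measuring the jar tops.

```bash
cat >> h.py <<'E'
def tops(c,zt,dz=.006):
    """upward-facing discs at height zt"""
    P=pts(c); m=(abs(P[...,2]-zt)<dz).astype(np.uint8); n,l,s,ce=cv2.connectedComponentsWithStats(m)
    for i in range(1,n):
        k=l==i
        if 60<s[i,4]<4000:
            p=P[k][:,:2].astype(np.float32)*1000; (a,b),r=cv2.minEnclosingCircle(p)
            if 12<r<24: print(ce[i].round(),round(a,1),round(b,1),'r',round(r,1),'bgr',c['frame'][k].mean(0).round())
E
python3 - <<'E'
from h import *
for n in ('t5','w5'): print(n); tops(dict(np.load(n+'.npz')),.0595,.0035)
print(get_state()['eef_pos'],rel([.513,.381,.25]))
E
```

```text
t5
[129. 183.] 612.8 492.2 r 17.2 bgr [ 37. 193. 212.]
[157. 189.] 588.9 420.3 r 17.6 bgr [ 36. 194. 212.]
[174. 216.] 512.9 381.0 r 17.2 bgr [201. 201. 200.]
[170. 258.] 405.8 395.4 r 17.6 bgr [201. 200. 199.]
w5
[268.  11.] 435.3 240.9 r 17.4 bgr [ 52. 215. 225.]
[403.  64.] 513.4 379.8 r 17.5 bgr [216. 219. 219.]
[308.  65.] 497.7 275.2 r 17.4 bgr [173. 181.  52.]
[441. 128.] 589.8 419.1 r 17.6 bgr [ 46. 211. 226.]
[502. 139.] 613.4 490.8 r 17.5 bgr [ 47. 210. 226.]
[202. 292.] 764.2 90.0 r 23.9 bgr [116. 121. 124.]
[ 27. 319.] 766.0 -166.3 r 23.1 bgr [ 45.  48. 103.]
[0.61520134 0.22808527 0.26992951] [124.9 135.   20. ]
```

```bash
python3 -m crank '[[[125,135,20],0,0],[[125,135,20],0,0],[[125,135,20],0,0],[[125,135,20],0,0],[[125,135,50],0,0],[[125,135,100],0,0],[[125,135,140],0,0],[[125,135,140],0,0]]'
python3 - <<'E'
from h import *
t=cam('wrist'); tops(t,.0595,.0035); print(rel([.513,.3805,.032]))
E
```

```text
time: 11.65
eef_pos: [0.5077, 0.3792, 0.1219]
tcp_rot: [0.078, 0.997, -0.004, -0.006]
contact_force: [-0.2, -0.9, -0.3]
opening: 1.0
finger_force: 0.0
[283.  70.] 406.6 394.8 r 17.4 bgr [223. 222. 222.]
[ 85. 145.] 434.7 241.7 r 17.6 bgr [ 51. 219. 233.]
[152. 218.] 497.2 275.9 r 17.6 bgr [174. 183.  50.]
[286. 217.] 512.8 380.2 r 17.5 bgr [223. 226. 226.]
[346. 295.] 589.1 419.8 r 17.6 bgr [ 50. 218. 233.]
[441. 301.] 607.8 496.2 r 15.0 bgr [ 50. 212. 228.]
[196. 339.] 619.7 280.4 r 18.2 bgr [17. 30. 50.]
[464. 399.] 712.1 517.2 r 13.1 bgr [ 76. 123. 138.]
[-3.2  1.1 94.3]
```

```bash
python3 -m crank '[[[-2,1,40],0,0],[[-2,1,70],0,0],[[-2,1,88],0,0],[[-2,1,92],0,0],[[-2,1,92],0,0],[[-2,1,92],0,255],[[-2,1,92],0,255],[[-2,1,92],0,255],[[-2,1,92],0,255],[[-2,1,92],0,255]]' 40; python3 -m crank '[[[0,0,0],0,255],[[0,0,0],0,255],[[0,0,0],0,255],[[0,0,0],0,255],[[0,0,0],0,255]]'
```

```text
time: 12.7
eef_pos: [0.515, 0.3813, 0.0384]
tcp_rot: [0.078, 0.997, 0.0, 0.0]
contact_force: [-0.3, -0.7, 1.2]
opening: 0.145
finger_force: 0.0
time: 13.2
eef_pos: [0.5149, 0.3812, 0.038]
tcp_rot: [0.078, 0.997, -0.0, -0.0]
contact_force: [0.5, -0.4, -0.4]
opening: -0.001
finger_force: 0.0
```

The fingers shut on nothing. Looking.

Run:
```python
from h import *
t=cam('wrist'); tops(t,.0595,.0035); cv2.imwrite('pics/w6.png',t['frame'])
```

```text
[280. 244.] 512.5 380.2 r 17.5 bgr [227. 231. 232.]
[ 81. 255.] 497.3 276.1 r 17.8 bgr [187. 196.  53.]
[500. 364.] 605.9 495.5 r 15.0 bgr [ 52. 217. 232.]
```

View pics/w6.png

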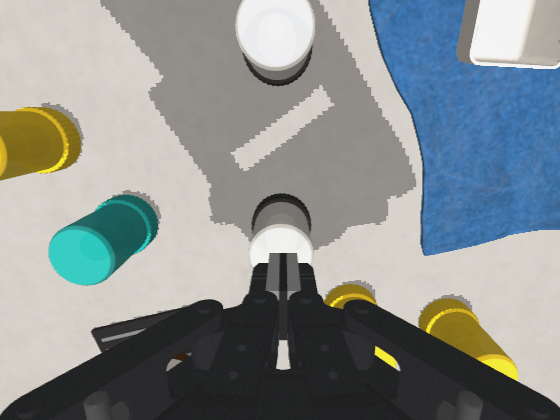

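The shut fingertips (283,255) seem to lie over the jar's top at (280,244), not around it. I'll check the fingertip height by depth.

Run:
```python
from h import *
t=cam('wrist'); P=pts(t)
for v in (225,235,245,250,253,256,260,264,270,280,300): print(v,P[v,283].round(3),P[v,265].round(3),t['frame'][v,283])
s=get_state(); print(s['eef_pos'],s['qpos'].round(3),t['o'])
t=cam('scene'); tops(t,.0595,.0035)
```

```text
225 [0.497 0.384 0.057] [0.496 0.375 0.054] [188 197 200]
235 [0.501 0.384 0.059] [0.5   0.374 0.058] [239 241 241]
245 [0.507 0.383 0.059] [0.506 0.373 0.058] [239 242 241]
250 [0.51  0.382 0.059] [0.508 0.373 0.058] [239 242 241]
253 [0.504 0.383 0.075] [0.51  0.372 0.058] [30 31 30]
256 [0.505 0.383 0.077] [0.512 0.372 0.058] [34 34 32]
260 [0.505 0.383 0.081] [0.514 0.372 0.059] [31 30 31]
264 [0.504 0.383 0.086] [0.507 0.374 0.077] [30 30 29]
270 [0.504 0.383 0.091] [0.507 0.374 0.083] [31 30 30]
280 [0.504 0.383 0.099] [0.507 0.375 0.092] [32 28 30]
300 [0.509 0.382 0.106] [0.502 0.377 0.116] [50 50 50]
[0.51494512 0.38123122 0.03800967] [ 0.479  0.384  1.769  0.     0.988 -0.935] [0.44143179 0.39287155 0.21184926]
```

The fingertips are really about 36 mm above the reported TCP, which also explains the collar grip on the dropper. I'll reopen and go 38 mm deeper, checking force.

```bash
python3 -m crank '[[[-2,0,-10],0,0],[[-2,0,-10],0,0],[[-2,0,-10],0,0],[[-2,0,-10],0,0],[[-2,0,-10],0,0],[[-2,0,0],0,0],[[-2,0,10],0,0],[[-2,0,18],0,0],[[-2,0,18],0,0],[[-2,0,18],0,0]]' 40;python3 - <<'E'
from h import *
t=cam('wrist'); tops(t,.0595,.0035); cv2.imwrite('pics/w7.png',t['frame']); P=pts(t)
for u in (195,190,185,180,375,380,385): 
    k=[(v,P[v,u].round(3)) for v in range(200,330,12) if P[v,u,2]>.03]; print(u,k[:4])
print(get_state()['contact_force'],get_state()['eef_pos'])
E
```

```text
time: 14.35
eef_pos: [0.5166, 0.3807, 0.0193]
tcp_rot: [0.078, 0.997, -0.0, -0.001]
contact_force: [-0.3, -0.2, -0.2]
opening: 1.001
finger_force: 0.0
[281. 267.] 512.6 380.4 r 17.5 bgr [227. 231. 231.]
[ 57. 269.] 497.5 276.4 r 18.0 bgr [179. 187.  51.]
195 []
190 [(296, array([0.516, 0.338, 0.065]))]
185 [(272, array([0.503, 0.339, 0.067])), (284, array([0.508, 0.339, 0.069])), (296, array([0.513, 0.338, 0.07 ])), (308, array([0.517, 0.338, 0.073]))]
180 [(272, array([0.5  , 0.34 , 0.073])), (284, array([0.504, 0.339, 0.075])), (296, array([0.509, 0.339, 0.077])), (308, array([0.514, 0.337, 0.077]))]
375 [(296, array([0.531, 0.422, 0.063]))]
380 [(272, array([0.516, 0.424, 0.068])), (284, array([0.521, 0.423, 0.069])), (296, array([0.526, 0.422, 0.071])), (308, array([0.531, 0.422, 0.072]))]
385 [(272, array([0.513, 0.424, 0.074])), (284, array([0.518, 0.424, 0.075])), (296, array([0.522, 0.423, 0.077])), (308, array([0.527, 0.422, 0.078]))]
[ 0.62060019 -1.36508269  0.45617618] [0.51694543 0.38096356 0.01988571]
```

View pics/w7.png

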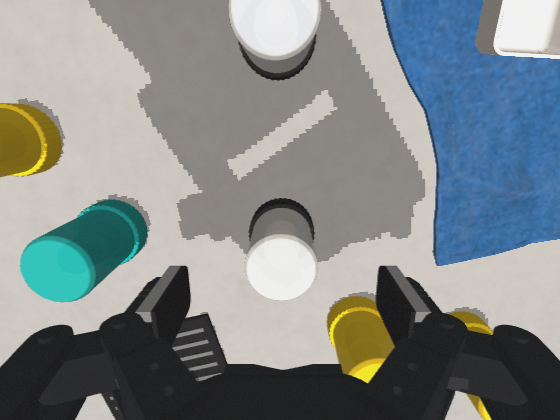

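Jar A (281,267) is centred between the open fingers and their tips are near its top. Descend 24 mm more and close.

```bash
python3 -m crank '[[[3,0,10],0,0],[[4,0,18],0,0],[[4,0,24],0,0],[[4,0,24],0,0],[[4,0,24],0,255],[[4,0,24],0,255],[[4,0,24],0,255],[[4,0,24],0,255],[[4,0,24],0,255],[[4,0,24],0,255]]' 40; python3 -m crank '[[[0,0,0],0,255],[[0,0,0],0,255],[[0,0,0],0,255],[[0,0,0],0,255],[[0,0,0],0,255]]'
```

```text
time: 15.4
eef_pos: [0.5134, 0.3817, -0.0034]
tcp_rot: [0.078, 0.997, 0.0, 0.0]
contact_force: [0.3, -0.1, 2.2]
opening: 0.396
finger_force: 40.1
time: 15.9
eef_pos: [0.5134, 0.3818, -0.0034]
tcp_rot: [0.078, 0.997, 0.0, 0.0]
contact_force: [0.8, -0.3, 5.8]
opening: 0.397
finger_force: 40.3
```

```bash
python3 -m crank '[[[0,0,-20],0,255],[[0,0,-60],0,255],[[0,0,-110],0,255],[[0,0,-160],0,255],[[0,0,-190],0,255],[[-10,-40,-190],0,255],[[-20,-80,-190],0,255],[[-30,-120,-190],0,255],[[-40,-160,-190],0,255],[[-40,-160,-190],0,255]]' 40
python3 - <<'E'
from h import *
print(rel([.5594,-.1368,.187]), get_state()['finger_force'])
E
```

```text
time: 16.9
eef_pos: [0.5265, 0.213, 0.1837]
tcp_rot: [0.081, 0.997, -0.001, -0.002]
contact_force: [-0.1, 0.6, -2.1]
opening: 0.395
finger_force: 40.6
[ -88.8 -339.9   -2.5] 40.624879002571106
```

```bash
python3 -m crank '[[[-9,-40,-2],0,255],[[-20,-90,-2],0,255],[[-32,-140,-2],0,255],[[-45,-190,-2],0,255],[[-58,-240,-2],0,255],[[-70,-285,-2],0,255],[[-80,-320,-2],0,255],[[-88,-340,-2],0,255],[[-88,-340,-2],0,255],[[-88,-340,-2],0,255]]' 40
python3 - <<'E'
from h import *
print(rel([.5594,-.1368,.0336]), get_state()['finger_force'],get_state()['tcp_rot'])
t=cam('wrist'); cv2.imwrite('pics/w8.png',t['frame']); np.savez('w8.npz',**t)
P=pts(t); z=P[...,2]; f=t['frame'].max(-1)
s=np.array([.5648,-.1022]); X=(P[...,:2]-s)@np.array([[.988,.153],[-.153,.988]])*1000
for y0 in (20,50,70):
    m=(abs(X[...,1]-y0)<3)&(abs(X[...,0])<60)
    for lo,hi,n in((.05,.07,'bars'),):
        k=m&(z>lo)&(z<hi); print(y0,np.unique(X[k][:,0].round(0)))
E
```

```text
time: 17.9
eef_pos: [0.5604, -0.1316, 0.1864]
tcp_rot: [0.079, 0.997, 0.001, -0.001]
contact_force: [-0.1, -0.1, -1.5]
opening: 0.398
finger_force: 40.9
[ -0.3  -5.6 152.8] 40.92992842197418 [ 7.87961222e-02  9.96889243e-01  9.38832471e-04 -1.45805705e-03]
20 [-52. -51. -50. -49. -48. -47. -46. -45. -44. -43. -37. -36. -35. -34.
 -33. -32.  34.  35.  36.  37.  38.  39.  40.  41.  45.  46.  47.  48.
  49.  50.  51.  52.  53.  54.  55.]
50 [-52. -51. -50. -49. -48. -47. -46. -45. -44. -43. -37. -36. -35. -34.
 -33. -32. -31.  34.  35.  36.  37.  38.  39.  45.  46.  47.  48.  49.
  50.  51.  52.  53.  54.  55.]
70 [-52. -51. -50. -49. -48. -47. -46. -45. -44. -43. -37. -36. -35. -34.
 -33. -32. -31.  34.  35.  36.  37.  38.  39.  44.  45.  46.  47.  48.
  49.  50.  51.  52.  53.  54.  55.]
```

The bay centreline is confirmed (pads at about ±33 mm). Lowering.

```bash
python3 -m crank '[[[-1,-4,40],0,255],[[-1,-4,80],0,255],[[-1,-4,115],0,255],[[-1,-4,135],0,255],[[-1,-4,145],0,255],[[-1,-4,149],0,255],[[-1,-4,152],0,255],[[-1,-4,152],0,255],[[-1,-4,152],0,255]]' 40;python3 -m crank '[[[0,0,1],0,255],[[0,0,1],0,255],[[0,0,1],0,255]]'
```

```text
time: 18.85
eef_pos: [0.5625, -0.1367, 0.0374]
tcp_rot: [0.078, 0.997, -0.0, 0.001]
contact_force: [0.4, 0.1, -1.7]
opening: 0.397
finger_force: 41.0
time: 19.15
eef_pos: [0.5616, -0.1366, 0.0353]
tcp_rot: [0.079, 0.997, -0.0, 0.0]
contact_force: [-0.4, -0.0, -1.2]
opening: 0.397
finger_force: 41.0
```

```bash
python3 -m crank '[[[0,0,1],0,255],[[0,0,2],0,255],[[0,0,2.5],0,255],[[0,0,3],0,255],[[0,0,3],0,255]]'
```

```text
time: 19.65
eef_pos: [0.5616, -0.1365, 0.0326]
tcp_rot: [0.078, 0.997, -0.0, -0.0]
contact_force: [-2.7, 1.1, 2.7]
opening: 0.402
finger_force: 41.4
```

```bash
python3 -m crank '[[[0,0,0],0,120],[[0,0,0],0,60],[[0,0,0],0,0],[[0,0,0],0,0],[[0,0,0],0,0],[[0,0,0],0,0],[[0,0,-30],0,0],[[0,0,-70],0,0],[[0,0,-120],0,0],[[0,0,-160],0,0]]' 40
python3 - <<'E'
from h import *
t=cam('wrist'); tops(t,.0953,.004); P=pts(t); print('bench B'); t=cam('top'); tops(t,.0595,.0035)
print(rel([.406,.395,.19]))
E
```

```text
time: 20.65
eef_pos: [0.5619, -0.1366, 0.1948]
tcp_rot: [0.078, 0.997, -0.0, 0.001]
contact_force: [0.4, -0.5, -0.2]
opening: 1.0
finger_force: 0.0
[108.   6.] 388.7 -247.3 r 13.5 bgr [115. 124. 127.]
[508. 128.] 531.9 59.3 r 13.4 bgr [139. 146. 141.]
[282. 197.] 561.5 -136.8 r 17.4 bgr [212. 215. 215.]
[455. 196.] 584.7 18.4 r 12.8 bgr [105. 110. 190.]
[482. 257.] 648.4 40.4 r 13.3 bgr [132. 138. 134.]
bench B
[129. 183.] 611.8 493.3 r 17.9 bgr [ 38. 194. 213.]
[157. 189.] 589.0 421.4 r 17.0 bgr [ 38. 198. 215.]
[215. 217.] 496.9 276.8 r 17.6 bgr [156. 161.  37.]
[437. 230.] 398.3 -284.0 r 22.1 bgr [64. 62. 61.]
[230. 240.] 434.1 242.8 r 17.1 bgr [ 37. 202. 215.]
[170. 257.] 406.3 395.8 r 17.2 bgr [206. 205. 204.]
[241.1 501.6   5.2]
```

```bash
python3 -m crank '[[[241,501,5],0,0],[[241,501,5],0,0],[[241,501,5],0,0],[[241,501,5],0,0],[[241,501,5],0,0],[[241,501,5],0,0],[[241,501,5],0,0],[[241,501,5],0,0],[[241,501,5],0,0],[[241,501,5],0,0]]' >/dev/null
python3 - <<'E'
from h import *
t=cam('wrist'); tops(t,.0595,.0035)
print(rel([.406,.3955,.05]),get_state()['eef_pos'])
E
```

```text
[333. 172.] 406.4 394.7 r 17.5 bgr [215. 218. 217.]
[ 69. 211.] 408.3 120.2 r 23.5 bgr [163. 164. 162.]
[ 38. 226.] 410.4 111.4 r 23.0 bgr [129. 135. 137.]
[185. 223.] 434.3 241.2 r 17.6 bgr [ 50. 214. 228.]
[231. 274.] 497.1 275.5 r 17.4 bgr [165. 173.  48.]
[372. 329.] 588.8 419.6 r 17.3 bgr [ 47. 210. 226.]
[ 46. 324.] 526.5 60.7 r 12.2 bgr [67. 70. 68.]
[  9. 336.] 533.7 15.3 r 12.4 bgr [116. 122. 117.]
[255. 360.] 618.6 278.7 r 18.3 bgr [16. 28. 48.]
[ 93. 404.] 648.9 70.2 r 19.7 bgr [110. 116. 112.]
[465. 404.] 712.0 520.3 r 19.3 bgr [ 74. 120. 134.]
[ 14.3  42.9 137.2] [0.41388615 0.35023835 0.18691905]
```

```bash
python3 -m crank '[[[14,43,0],0,0],[[14,43,30],0,0],[[14,43,70],0,0],[[14,43,100],0,0],[[14,43,130],0,0],[[14,43,137],0,0],[[14,43,137],0,0],[[14,43,137],0,0],[[14,43,137],0,0]]';python3 - <<'E'
from h import *
t=cam('wrist'); tops(t,.0595,.0035)
print(rel([.4065,.395,-.003]),get_state()['eef_pos'])
E
```

```text
time: 22.7
eef_pos: [0.4123, 0.388, 0.0527]
tcp_rot: [0.078, 0.997, 0.001, 0.002]
contact_force: [0.9, 0.2, -0.2]
opening: 0.999
finger_force: 0.0
[293. 234.] 406.0 394.9 r 17.5 bgr [222. 226. 226.]
[ 52. 310.] 434.6 242.2 r 17.9 bgr [ 50. 215. 230.]
[ 6.8  5.9 55.6] [0.41214981 0.38799756 0.05264387]
```

```bash
python3 -m crank '[[[7,6,5],0,0],[[7,6,30],0,0],[[7,6,48],0,0],[[7,6,55],0,0],[[7,6,55],0,0],[[7,6,55],0,255],[[7,6,55],0,255],[[7,6,55],0,255],[[7,6,55],0,255],[[7,6,55],0,255]]' 40; python3 -m crank '[[[0,0,0],0,255],[[0,0,0],0,255],[[0,0,0],0,255],[[0,0,0],0,255]]'
```

```text
time: 23.75
eef_pos: [0.4055, 0.3946, -0.0035]
tcp_rot: [0.078, 0.997, 0.0, 0.001]
contact_force: [-1.0, 0.4, 4.1]
opening: 0.397
finger_force: 39.6
time: 24.15
eef_pos: [0.4055, 0.3946, -0.0035]
tcp_rot: [0.078, 0.997, 0.0, 0.001]
contact_force: [-1.8, -0.2, 5.2]
opening: 0.4
finger_force: 39.7
```

```bash
python3 -m crank '[[[0,0,-20],0,255],[[0,0,-60],0,255],[[0,0,-110],0,255],[[0,0,-160],0,255],[[0,0,-192],0,255],[[-16,-37,-192],0,255],[[-35,-80,-192],0,255],[[-55,-125,-192],0,255],[[-75,-170,-192],0,255],[[-95,-215,-192],0,255]]' 40
python3 - <<'E'
from h import *
print(rel([.5706,-.0647,.188]), get_state()['finger_force'])
E
```

```text
time: 25.15
eef_pos: [0.4644, 0.1651, 0.1864]
tcp_rot: [0.078, 0.997, -0.0, -0.001]
contact_force: [0.9, -0.3, -2.1]
opening: 0.398
finger_force: 40.7
[-140.8 -210.4   -1.8] 40.72147607803345
```

```bash
python3 -m crank '[[[-28,-40,-2],0,255],[[-56,-80,-2],0,255],[[-85,-125,-2],0,255],[[-112,-165,-2],0,255],[[-130,-195,-2],0,255],[[-140,-208,-2],0,255],[[-140,-208,-2],0,255],[[-140,-208,-2],0,255],[[-140,-208,-2],0,255],[[-140,-208,-2],0,255]]' 40
python3 - <<'E'
from h import *
print(rel([.5706,-.0647,.036]), get_state()['finger_force'],get_state()['eef_pos'])
t=cam('wrist'); tops(t,.0953,.004)
E
```

```text
time: 26.15
eef_pos: [0.5703, -0.0589, 0.1894]
tcp_rot: [0.077, 0.997, 0.0, -0.0]
contact_force: [-1.0, -0.2, -1.6]
opening: 0.398
finger_force: 40.7
[ -1.2  -5.8 153.4] 40.74434280395508 [ 0.57033534 -0.05885302  0.18942793]
[416. 133.] 531.1 58.8 r 13.1 bgr [147. 155. 150.]
[194. 203.] 561.6 -136.6 r 17.4 bgr [222. 226. 226.]
[401. 264.] 648.9 40.9 r 13.1 bgr [142. 150. 145.]
```

```bash
python3 -m crank '[[[0,-5,10],0,255],[[0,-5,50],0,255],[[0,-5,90],0,255],[[0,-5,125],0,255],[[0,-5,142],0,255],[[0,-5,149],0,255],[[0,-5,152],0,255],[[0,-5,152],0,255],[[0,-5,152],0,255]]' 40;python3 -m crank '[[[0,0,1],0,255],[[0,0,2],0,255],[[0,0,3],0,255],[[0,0,4],0,255],[[0,0,4],0,255]]'
```

```text
time: 27.1
eef_pos: [0.5713, -0.0656, 0.0391]
tcp_rot: [0.078, 0.997, -0.0, 0.001]
contact_force: [1.1, -0.5, -1.1]
opening: 0.4
finger_force: 40.7
time: 27.6
eef_pos: [0.5698, -0.0653, 0.0333]
tcp_rot: [0.078, 0.997, 0.0, -0.0]
contact_force: [-0.3, 0.4, -2.6]
opening: 0.404
finger_force: 40.7
```

```bash
python3 -m crank '[[[0,0,1],0,255],[[0,0,1.5],0,255],[[0,0,1.5],0,255]]'; python3 -m crank '[[[0,0,0],0,130],[[0,0,0],0,115],[[0,0,0],0,105],[[0,0,0],0,105],[[0,0,0],0,105],[[0,0,-20],0,105],[[0,0,-60],0,105],[[0,0,-110],0,105],[[0,0,-160],0,105],[[0,0,-210],0,105]]' 40
python3 - <<'E'
from h import *
t=cam('wrist'); tops(t,.0953,.004); t=cam('top');tops(t,.0595,.0035)
cv2.imwrite('pics/t9.png',t['frame'])
E
```

```text
time: 27.9
eef_pos: [0.5702, -0.0653, 0.0326]
tcp_rot: [0.078, 0.997, -0.0, 0.0]
contact_force: [-0.7, 0.3, 2.0]
opening: 0.4
finger_force: 41.2
time: 28.9
eef_pos: [0.5697, -0.0652, 0.2439]
tcp_rot: [0.078, 0.997, -0.0, 0.0]
contact_force: [1.0, -0.4, 0.1]
opening: 0.59
finger_force: 0.0
[401. 129.] 531.3 59.2 r 13.1 bgr [143. 150. 146.]
[270. 174.] 555.8 -76.3 r 17.5 bgr [219. 220. 220.]
[214. 189.] 561.7 -136.6 r 17.6 bgr [219. 222. 222.]
[389. 241.] 648.8 41.1 r 13.1 bgr [139. 146. 141.]
[226. 353.] 771.0 -168.7 r 13.1 bgr [ 32.  35. 114.]
[547. 375.] 859.9 225.6 r 16.1 bgr [109. 116. 120.]
[411. 392.] 860.7 53.8 r 17.6 bgr [110. 116. 121.]
[129. 183.] 612.3 492.5 r 17.7 bgr [ 38. 195. 214.]
[157. 189.] 588.7 420.7 r 17.5 bgr [ 39. 197. 214.]
[214. 218.] 496.8 276.7 r 17.7 bgr [154. 158.  39.]
[230. 240.] 434.4 242.7 r 17.2 bgr [ 37. 203. 216.]
```

Jar B now reads (555.8,-76.3), 13 mm across towards the near bar, so it was knocked aside. I'll turn the tool 90° (needed for the sleeve as well) and re-centre it.

```bash
python3 -m crank '[[[0,0,0],20,105],[[0,0,0],45,105],[[0,0,0],45,105],[[0,0,0],45,105],[[0,0,0],60,105],[[0,0,0],60,105],[[0,0,0],90,105],[[0,0,0],90,105],[[0,0,0],90,105],[[0,0,0],90,105]]' >/dev/null;  python3 -m crank '[[[0,0,0],15,90],[[0,0,0],15,90],[[0,0,0],15,90]]'
python3 - <<'E'
from h import *
s=get_state(); M=R.from_quat(s['tcp_rot']).as_matrix(); print(M.round(3), np.degrees(np.arctan2(M[1,1],M[0,1])),s['qpos'])
t=cam('wrist'); tops(t,.0953,.004)
print(rel([.5558,-.0763,.08]))
E
```

```text
time: 30.3
eef_pos: [0.5698, -0.0652, 0.2413]
tcp_rot: [0.819, 0.574, -0.0, -0.0]
contact_force: [0.1, 0.9, -0.0]
opening: 0.647
finger_force: 0.0
[[ 0.341  0.94  -0.001]
 [ 0.94  -0.341  0.   ]
 [-0.    -0.001 -1.   ]] -19.932934215111707 [-2.90857226e-01  3.39398575e-02  1.78594806e+00  1.24231227e-05
  1.32252645e+00  5.70350335e-02]
[445.   3.] 763.9 42.9 r 16.2 bgr [128. 133. 134.]
[324.  52.] 648.7 41.8 r 13.0 bgr [142. 149. 145.]
[199.  78.] 531.8 59.6 r 13.0 bgr [141. 148. 143.]
[268. 103.] 584.3 20.1 r 13.0 bgr [ 92.  97. 171.]
[278. 203.] 559.9 -79.7 r 17.5 bgr [217. 219. 219.]
[491. 214.] 772.6 -172.3 r 15.1 bgr [ 37.  40. 116.]
[297. 249.] 561.5 -136.2 r 17.5 bgr [219. 222. 222.]
[-15.1  -9.3 161.4]
```

```bash
python3 -m crank '[[[0,0,0],-8,90],[[0,0,0],-11.1,90],[[0,0,0],-11.1,90],[[0,0,0],-11.1,90]]'
python3 - <<'E'
from h import *
t=cam('wrist'); tops(t,.0953,.004); cv2.imwrite('pics/w10.png',t['frame'])
s=get_state(); M=R.from_quat(s['tcp_rot']).as_matrix(); print(np.degrees(np.arctan2(M[1,1],M[0,1])))
print(rel([.5599,-.0797,.08]))
E
```

```text
time: 30.75
eef_pos: [0.5699, -0.0653, 0.2418]
tcp_rot: [0.76, 0.65, -0.0, -0.0]
contact_force: [-1.2, -0.4, 0.1]
opening: 0.648
finger_force: 0.0
[220.  63.] 530.9 59.5 r 13.3 bgr [143. 150. 145.]
[348.  63.] 648.7 41.2 r 12.7 bgr [140. 147. 143.]
[284. 102.] 585.4 19.4 r 12.7 bgr [ 93.  98. 169.]
[275. 201.] 559.9 -79.7 r 17.5 bgr [218. 219. 219.]
[285. 250.] 561.4 -136.2 r 17.5 bgr [219. 222. 222.]
[474. 250.] 773.8 -173.7 r 15.1 bgr [ 36.  39. 114.]
-8.848415953638092
[-15.8  -7.7 161.9]
```

View pics/w10.png

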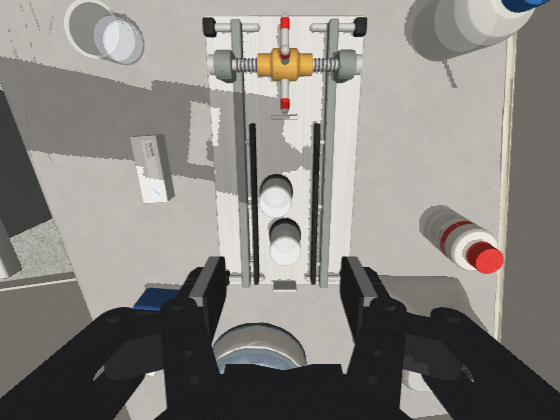

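Both jars stand upright in the bay at (275,200) and (285,250), with B 8 mm off-centre, which is well within the limit. The sleeve is at (284,65) with one spoke up. Next, close the fingers and go to the −y side of the spoke.

Run:
```python
from h import *
print(rel([.5839,.0214,.15]))
```

```text
[87.8  0.4 91.9]
```

```bash
python3 -m crank '[[[40,0,0],0,255],[[88,0.5,0],0,255],[[88,0.5,0],0,255],[[88,0.5,0],0,255],[[88,0.5,40],0,255],[[88,0.5,80],0,255],[[88,0.5,92],0,255],[[88,0.5,92],0,255],[[88,0.5,92],0,255]]'
python3 - <<'E'
from h import *
print(rel([.5839,.0214,.069]))
t=cam('wrist'); cv2.imwrite('pics/w11.png',t['frame'])
P=pts(t); m=(P[...,2]>.11)&(P[...,2]<.145)&(np.hypot(P[...,0]-.5885,P[...,1]-.051)<.05)&(t['frame'].max(-1)>70)
print('spoke top',P[m].mean(0),P[m].max(0),P[m].min(0),m.sum())
E
```

```text
time: 31.7
eef_pos: [0.5851, 0.0207, 0.1517]
tcp_rot: [0.76, 0.65, 0.001, 0.001]
contact_force: [0.5, -0.3, 0.7]
opening: 0.001
finger_force: 0.0
[ 0.5 -1.5 82.7]
spoke top [0.59101945 0.05696732 0.12652102] [0.59519527 0.06067273 0.12962301] [0.58681514 0.05207411 0.11643625] 152
```

View pics/w11.png

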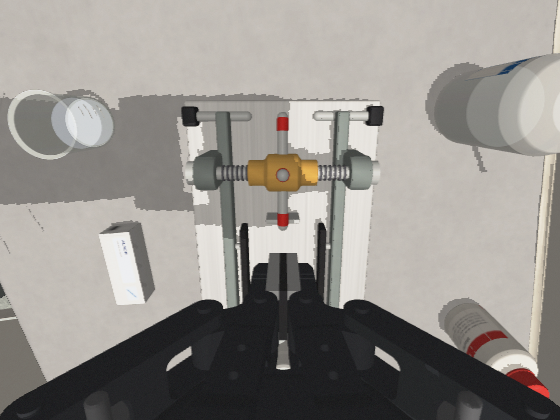

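The shut fingers (283,265) line up with the spokes at column 283. Lower and make the first push.

```bash
python3 -m crank '[[[0,-1,40],0,255],[[0,-1,75],0,255],[[0,-1,82],0,255],[[0,-1,82],0,255],[[8,-1,82],0,255],[[16,-1,82],0,255],[[24,-1,82],0,255],[[32,-1,82],0,255],[[40,-1,82],0,255],[[46,-1,82],0,255]]';python3 -m crank '[[[0,0,0],0,255],[[0,0,0],0,255]]'
python3 - <<'E'
from h import *
t=cam('wrist'); cv2.imwrite('pics/w12.png',t['frame'])
s=get_state(); d=s['eef_pos'][:2]-np.array([.5885,.051]); print('s',d@[.153,.988],'x',d@[.988,-.153])
E
```

```text
time: 32.75
eef_pos: [0.5909, 0.0674, 0.0692]
tcp_rot: [0.759, 0.651, 0.0, 0.001]
contact_force: [0.1, -3.1, 2.0]
opening: 0.0
finger_force: 1.4
time: 32.95
eef_pos: [0.5909, 0.0681, 0.069]
tcp_rot: [0.759, 0.651, 0.001, 0.0]
contact_force: [0.1, 1.3, 3.5]
opening: -0.001
finger_force: 1.3
s 0.017120340917470497 x -0.00022607965952623025
```

View pics/w12.png

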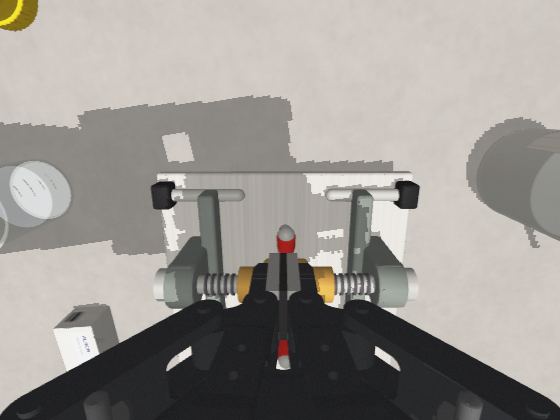

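The pushed spoke (285,240) leans to +y by about 60° with low force, and the trailing one is at (283,350). Repeating the stroke.

```bash
python3 -m crank '[[[0,0,-30],0,255],[[0,0,-45],0,255],[[-30,0,-46],0,255],[[-64,0,-46],0,255],[[-64,0,-46],0,255],[[-64,0,-30],0,255],[[-64,0,0],0,255],[[-64,0,0],0,255],[[-50,0,0],0,255],[[-38,0,0],0,255]]';python3 -m crank '[[[12,0,0],0,255],[[24,0,0],0,255],[[36,0,0],0,255],[[38,0,0],0,255],[[38,0,0],0,255]]'
python3 - <<'E'
from h import *
s=get_state(); d=s['eef_pos'][:2]-np.array([.5885,.051]); print('s',d@[.153,.988],'x',d@[.988,-.153])
t=cam('top'); P=pts(t); f=t['frame'].astype(int)
red=(f[...,2]>120)&(f[...,1]<70)&(f[...,0]<70)&(np.hypot(P[...,0]-.5885,P[...,1]-.051)<.06)
print(red.sum(),[ (P[v,u].round(3).tolist()) for v,u in np.argwhere(red)][:6])
E
```

```text
time: 34.0
eef_pos: [0.5853, 0.0302, 0.0693]
tcp_rot: [0.759, 0.651, -0.0, 0.001]
contact_force: [-0.6, -2.7, 2.1]
opening: -0.001
finger_force: 1.7
time: 34.5
eef_pos: [0.5911, 0.0685, 0.0692]
tcp_rot: [0.759, 0.651, 0.001, 0.0]
contact_force: [0.2, -0.0, 2.7]
opening: 0.001
finger_force: 1.1
s 0.017696544966928695 x -0.00010552613910672683
0 []
```

```bash
python3 -m crank '[[[0,0,-30],0,255],[[0,0,-45],0,255],[[-30,0,-46],0,255],[[-64,0,-46],0,255],[[-64,0,-46],0,255],[[-64,0,-30],0,255],[[-64,0,0],0,255],[[-64,0,0],0,255],[[-50,0,0],0,255],[[-38,0,0],0,255]]';python3 -m crank '[[[12,0,0],0,255],[[24,0,0],0,255],[[36,0,0],0,255],[[38,0,0],0,255],[[38,0,0],0,255]]'
python3 - <<'E'
from h import *
t=cam('wrist'); cv2.imwrite('pics/w13.png',t['frame']); P=pts(t); f=t['frame'].astype(int)
red=(f[...,2]>120)&(f[...,1]<70)&(f[...,0]<70)&(np.hypot(P[...,0]-.5885,P[...,1]-.051)<.06)
for side in (1,-1):
    k=red&((P[...,1]-.051)*side>0); print(side,k.sum(),P[k].mean(0) if k.any() else '')
E
```

```text
time: 35.55
eef_pos: [0.5853, 0.0302, 0.0693]
tcp_rot: [0.759, 0.651, 0.0, 0.001]
contact_force: [-1.3, -4.2, 2.2]
opening: -0.002
finger_force: 1.7
time: 36.05
eef_pos: [0.5911, 0.0686, 0.0692]
tcp_rot: [0.759, 0.651, 0.001, 0.0]
contact_force: [0.1, 0.6, 2.1]
opening: -0.001
finger_force: 1.1
1 206 [0.59483406 0.08197507 0.10342956]
-1 130 [0.5867506  0.03789957 0.11957425]
```

```bash
python3 -m crank '[[[0,0,-30],0,255],[[0,0,-45],0,255],[[-30,0,-46],0,255],[[-64,0,-46],0,255],[[-64,0,-46],0,255],[[-64,0,-30],0,255],[[-64,0,0],0,255],[[-64,0,0],0,255],[[-50,0,0],0,255],[[-38,0,0],0,255]]' >/dev/null;python3 -m crank '[[[12,0,0],0,255],[[24,0,0],0,255],[[36,0,0],0,255],[[38,0,0],0,255],[[38,0,0],0,255]]' | grep -E 'eef|contact'
python3 -m crank '[[[0,0,-30],0,255],[[0,0,-45],0,255],[[-30,0,-46],0,255],[[-64,0,-46],0,255],[[-64,0,-46],0,255],[[-64,0,-30],0,255],[[-64,0,0],0,255],[[-64,0,0],0,255],[[-50,0,0],0,255],[[-38,0,0],0,255]]' >/dev/null;python3 -m crank '[[[12,0,0],0,255],[[24,0,0],0,255],[[36,0,0],0,255],[[38,0,0],0,255],[[38,0,0],0,255]]' | grep -E 'eef|contact'
python3 - <<'E'
from h import *
t=cam('top'); tops(t,.0953,.004)
E
```

```text
eef_pos: [0.5911, 0.0686, 0.0692]
contact_force: [0.1, 0.6, 2.4]
eef_pos: [0.5911, 0.0685, 0.0692]
contact_force: [-0.6, 0.3, 2.3]
[350. 173.] 566.3 -78.9 r 17.6 bgr [191. 190. 189.]
[372. 173.] 560.3 -134.2 r 17.6 bgr [189. 188. 186.]
```

```bash
python3 -m crank '[[[0,0,-30],0,255],[[0,0,-45],0,255],[[-30,0,-46],0,255],[[-64,0,-46],0,255],[[-64,0,-46],0,255],[[-64,0,-30],0,255],[[-64,0,0],0,255],[[-64,0,0],0,255],[[-50,0,0],0,255],[[-38,0,0],0,255]]' >/dev/null;python3 -m crank '[[[12,0,0],0,255],[[24,0,0],0,255],[[36,0,0],0,255],[[38,0,0],0,255],[[38,0,0],0,255]]' | grep -E 'eef|contact'
python3 -m crank '[[[0,0,-30],0,255],[[0,0,-45],0,255],[[-30,0,-46],0,255],[[-64,0,-46],0,255],[[-64,0,-46],0,255],[[-64,0,-30],0,255],[[-64,0,0],0,255],[[-64,0,0],0,255],[[-50,0,0],0,255],[[-38,0,0],0,255]]' >/dev/null;python3 -m crank '[[[12,0,0],0,255],[[24,0,0],0,255],[[36,0,0],0,255],[[38,0,0],0,255],[[38,0,0],0,255]]' | grep -E 'eef|contact'
python3 - <<'E'
from h import *
t=cam('top'); tops(t,.0953,.004)
t=cam('wrist'); cv2.imwrite('pics/w14.png',t['frame']); P=pts(t); f=t['frame'].astype(int)
red=(f[...,2]>120)&(f[...,1]<70)&(f[...,0]<70)&(np.hypot(P[...,0]-.5885,P[...,1]-.051)<.06)
for side in (1,-1):
    k=red&((P[...,1]-.051)*side>0); print(side,k.sum(),P[k].mean(0) if k.any() else '')
E
```

```text
eef_pos: [0.5911, 0.0685, 0.0692]
contact_force: [0.8, 0.4, 2.5]
eef_pos: [0.5912, 0.0685, 0.0693]
contact_force: [0.7, -0.2, 2.5]
[350. 172.] 569.0 -79.2 r 17.3 bgr [189. 187. 186.]
[372. 173.] 560.2 -134.8 r 17.9 bgr [187. 186. 185.]
1 205 [0.59481069 0.08180516 0.10356825]
-1 127 [0.58678416 0.03778477 0.11972913]
```

The jars are centred and q ≈ 600°. The last stroke goes slowly, feeling for the stop (expected with the spoke upright, tool at about −15 mm).

```bash
python3 -m crank '[[[0,0,-30],0,255],[[0,0,-45],0,255],[[-30,0,-46],0,255],[[-64,0,-46],0,255],[[-64,0,-46],0,255],[[-64,0,-30],0,255],[[-64,0,0],0,255],[[-64,0,0],0,255],[[-50,0,0],0,255],[[-40,0,0],0,255]]' |grep contact;python3 -m crank '[[[2,0,0],0,255],[[4,0,0],0,255],[[5,0,0],0,255],[[5,0,0],0,255]]' | grep -E 'eef|contact';python3 -m crank '[[[1,0,0],0,255],[[2,0,0],0,255],[[2,0,0],0,255]]' | grep -E 'eef|contact'; python3 -m crank '[[[1,0,0],0,255],[[2,0,0],0,255],[[2,0,0],0,255]]' | grep -E 'eef|contact'
```

```text
contact_force: [-1.5, -3.8, 2.8]
eef_pos: [0.5854, 0.0327, 0.0687]
contact_force: [0.5, -0.2, 1.4]
eef_pos: [0.5852, 0.0344, 0.0682]
contact_force: [0.5, -2.6, 1.0]
eef_pos: [0.5854, 0.0364, 0.0681]
contact_force: [1.2, -3.3, 2.2]
```

```bash
for i in 1; do :; done; python3 -m crank '[[[1,0,0],0,255],[[1.5,0,0],0,255],[[1.5,0,0],0,255]]' | grep -E 'eef|contact';python3 -m crank '[[[1,0,0],0,255],[[1.5,0,0],0,255],[[1.5,0,0],0,255]]' | grep -E 'eef|contact'
```

```text
eef_pos: [0.5854, 0.0364, 0.0681]
contact_force: [-0.7, -8.2, 3.0]
eef_pos: [0.5855, 0.0364, 0.0682]
contact_force: [-1.1, -12.1, 3.0]
```

```bash
python3 -m crank '[[[1,0,0],0,255],[[1.5,0,0],0,255],[[1.5,0,0],0,255]]' | grep -E 'eef|contact'
```

```text
eef_pos: [0.5854, 0.0364, 0.0682]
contact_force: [-3.1, -15.8, 4.2]
```

The position has stalled at the expected spot (spoke upright) while the force climbs to 16 N, so it is at the stop. Back off, rise, and measure the sleeve, jars and knob.

```bash
python3 -m crank '[[[-8,0,0],0,255],[[-15,0,0],0,255],[[-15,0,0],0,255],[[-15,0,-40],0,255],[[-15,0,-90],0,255],[[-15,0,-140],0,255],[[-15,0,-180],0,255],[[-15,0,-180],0,255],[[-15,0,-180],0,255],[[-15,0,-180],0,255]]'
python3 - <<'E'
from h import *
t=cam('wrist'); cv2.imwrite('pics/w15.png',t['frame']); P=pts(t)
m=(P[...,2]>.11)&(P[...,2]<.145)&(np.hypot(P[...,0]-.5885,P[...,1]-.051)<.05)&(t['frame'].max(-1)>70)
print('spoke top',P[m].mean(0),P[m].max(0),P[m].min(0),m.sum())
t=cam('top'); tops(t,.0953,.004); P=pts(t); z=P[...,2]; np.savez('t15.npz',**t)
near=np.hypot(P[...,0]-.3815,P[...,1]+.252)
k=(near<.045)&(z>.09)&(z<.106); p=P[k][:,:2].astype(np.float32)*1000; r=cv2.minAreaRect(p); print(r,cv2.boxPoints(r).round().tolist())
k=(near<.07)&(abs(z-.057)<.004); r=cv2.minAreaRect(P[k][:,:2].astype(np.float32)*1000); print('counter',r)
k=(near>.08)&(near<.2)&(z>.075)&(P[...,1]<-.15); print('tall near', k.sum(), near[k].min() if k.any() else '', P[k].max(0) if k.any() else '', P[k][near[k].argmin()])
b=np.hypot(P[...,0]-.41,P[...,1]-.115)<.03; 
print(rel([.3815,-.252,.15]),get_state()['qpos'])
E
```

```text
time: 46.15
eef_pos: [0.5826, 0.0268, 0.2459]
tcp_rot: [0.759, 0.651, -0.001, -0.002]
contact_force: [-0.6, -0.5, -1.3]
opening: 0.004
finger_force: 0.0
spoke top [0.59009903 0.0518162  0.12567257] [0.5943592  0.05511578 0.12972872] [0.58588179 0.04649606 0.11036453] 82
[371. 173.] 559.9 -134.3 r 17.7 bgr [189. 188. 187.]
((381.6714172363281, -251.94308471679688), (41.144344329833984, 15.205057144165039), 58.36077117919922) [[364.0, -265.0], [377.0, -273.0], [399.0, -238.0], [386.0, -230.0]]
counter ((389.62701416015625, -253.08399963378906), (88.2589111328125, 105.34519958496094), 77.78765869140625)
tall near 2164 0.0801039325063047 [ 0.55356536 -0.28238468  0.09811943] [ 0.43724372 -0.30952632  0.08278024]
[-306.2 -155.4   96. ] [-1.28460343e-01  5.55593314e-02  1.75633960e+00  3.05238236e-04
  1.33436581e+00  2.56071700e-02]
```

The sleeve's spoke is upright at the stop. Going to the knob: grip centre (0.3817,-0.252), bar heading 58.4°, counter x about −12 to −14°, so about 107° anticlockwise is expected.

```bash
python3 -m crank '[[[-306,-155,0],22.8,120],[[-306,-155,0],22.8,120],[[-306,-155,0],22.8,120],[[-306,-155,0],22.8,120],[[-306,-155,0],22.8,120],[[-306,-155,0],22.8,120],[[-306,-155,0],22.8,120],[[-306,-155,96],22.8,120],[[-306,-155,96],22.8,120],[[-306,-155,96],22.8,120]]' ;python3 -m crank '[[[0,0,0],0,120],[[0,0,0],0,120],[[0,0,0],0,120]]'
python3 - <<'E'
from h import *
t=cam('wrist'); cv2.imwrite('pics/w16.png',t['frame']); P=pts(t); z=P[...,2]
near=np.hypot(P[...,0]-.3815,P[...,1]+.252)
k=(near<.045)&(z>.094)&(z<.106); k=cv2.morphologyEx(k.astype(np.uint8),cv2.MORPH_OPEN,np.ones((3,3)))>0; p=P[k][:,:2].astype(np.float32)*1000; r=cv2.minAreaRect(p); print(r,cv2.boxPoints(r).round().tolist())
s=get_state(); M=R.from_quat(s['tcp_rot']).as_matrix(); print(np.degrees(np.arctan2(M[1,1],M[0,1])),s['qpos'])
print(rel([.3817,-.252,.046]))
E
```

```text
time: 47.25
eef_pos: [0.3786, -0.2481, 0.1436]
tcp_rot: [0.873, 0.487, -0.002, -0.009]
contact_force: [-0.5, 0.4, -0.5]
opening: 0.531
finger_force: 0.0
time: 47.55
eef_pos: [0.3852, -0.2535, 0.1549]
tcp_rot: [0.873, 0.488, 0.001, 0.002]
contact_force: [-0.1, 0.5, 0.8]
opening: 0.529
finger_force: 0.0
((382.3357238769531, -254.1201171875), (41.428524017333984, 13.7537260055542), 57.6204948425293) [[365.0, -268.0], [377.0, -275.0], [399.0, -240.0], [388.0, -233.0]]
-31.597305300204724 [-8.02735757e-01 -1.60313627e-01  2.13196437e+00  2.26621791e-05
  1.16524646e+00 -2.51265024e-01]
[ -0.5  -4.  108.6]
```

View pics/w16.png

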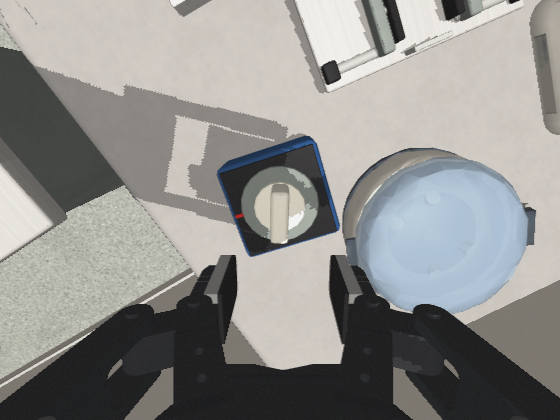

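The knob bar (280,215) is parallel to the pads and centred. Descend and grip.

```bash
python3 -m crank '[[[-1,-3,40],0,120],[[-1,-3,80],0,120],[[-1,-3,100],0,120],[[-1,-3,108],0,120],[[-1,-3,108],0,120],[[-1,-3,108],0,255],[[-1,-3,108],0,255],[[-1,-3,108],0,255],[[-1,-3,108],0,255],[[-1,-3,108],0,255]]' 30;python3 -m crank '[[[0,0,0],0,255],[[0,0,0],0,255],[[0,0,0],0,255]]'
```

```text
time: 48.6
eef_pos: [0.3825, -0.2532, 0.0462]
tcp_rot: [0.873, 0.487, 0.001, 0.003]
contact_force: [5.2, -0.3, 6.8]
opening: 0.156
finger_force: 34.7
time: 48.9
eef_pos: [0.3825, -0.2532, 0.0462]
tcp_rot: [0.873, 0.487, 0.001, 0.003]
contact_force: [5.7, 0.3, 6.0]
opening: 0.158
finger_force: 34.7
```

```bash
python3 -m crank '[[[0,0,0],-8,255],[[0,0,0],-16,255],[[0,0,0],-24,255],[[0,0,0],-32,255],[[0,0,0],-40,255],[[0,0,0],-48,255],[[0,0,0],-56,255],[[0,0,0],-64,255],[[0,0,0],-72,255],[[0,0,0],-80,255]]' 30
python3 - <<'E'
from h import *
s=get_state(); M=R.from_quat(s['tcp_rot']).as_matrix(); print(np.degrees(np.arctan2(M[1,1],M[0,1])),s['qpos'][5],s['wrist_torque'],s['contact_force'])
E
```

```text
time: 49.9
eef_pos: [0.3806, -0.2535, 0.0461]
tcp_rot: [0.352, 0.936, -0.002, 0.0]
contact_force: [-3.0, -2.4, 9.4]
opening: 0.155
finger_force: 35.2
48.75339489217174 -1.6569865689572134 [-0.2589617   0.49456964  0.00583389] [-2.95791304 -2.37779067  9.40975574]
```

```bash
cat > st.py <<'E'
from h import *
s=get_state(); M=R.from_quat(s['tcp_rot']).as_matrix(); print(round(np.degrees(np.arctan2(M[1,1],M[0,1])),2),s['qpos'][5].round(3),s['wrist_torque'].round(3),s['contact_force'].round(1),s['finger_force'].round(1))
E
python3 -m crank '[[[0,0,0],-4,255],[[0,0,0],-8,255],[[0,0,0],-12,255],[[0,0,0],-16,255],[[0,0,0],-20,255],[[0,0,0],-20,255]]'>/dev/null; python3 st.py;python3 -m crank '[[[0,0,0],-3,255],[[0,0,0],-5,255],[[0,0,0],-5,255]]'>/dev/null; python3 st.py;python3 -m crank '[[[0,0,0],-2,255],[[0,0,0],-4,255],[[0,0,0],-4,255]]'>/dev/null; python3 st.py
```

```text
Traceback (most recent call last):
  File "st.py", line 2, in <module>
    s=get_state(); M=R.from_quat(s['tcp_rot']).as_matrix(); print(round(np.degrees(np.arctan2(M[1,1],M[0,1])),2),s['qpos'][5].round(3),s['wrist_torque'].round(3),s['contact_force'].round(1),s['finger_force'].round(1))
                                                                                                                                                                                              ^^^^^^^^^^^^^^^^^^^^^^^
AttributeError: 'float' object has no attribute 'round'
Traceback (most recent call last):
  File "st.py", line 2, in <module>
    s=get_state(); M=R.from_quat(s['tcp_rot']).as_matrix(); print(round(np.degrees(np.arctan2(M[1,1],M[0,1])),2),s['qpos'][5].round(3),s['wrist_torque'].round(3),s['contact_force'].round(1),s['finger_force'].round(1))
                                                                                                                                                                                              ^^^^^^^^^^^^^^^^^^^^^^^
AttributeError: 'float' object has no attribute 'round'
Traceback (most recent call last):
  File "st.py", line 2, in <module>
    s=get_state(); M=R.from_quat(s['tcp_rot']).as_matrix(); print(round(np.degrees(np.arctan2(M[1,1],M[0,1])),2),s['qpos'][5].round(3),s['wrist_torque'].round(3),s['contact_force'].round(1),s['finger_force'].round(1))
                                                                                                                                                                                              ^^^^^^^^^^^^^^^^^^^^^^^
AttributeError: 'float' object has no attribute 'round'
```

```bash
sed -i "s/s\['finger_force'\].round(1)/s['finger_force']/" st.py; python3 st.py
```

```text
77.25 -2.155 [-0.675  0.76  -0.757] [-5.1 -3.4  9.6] 37.63715744018555
```

The wrist moment has jumped to 0.76 N m at bar heading −12.8°, which matches the counter's x axis: zero stop reached. Ease off, release, rise.

```bash
python3 -m crank '[[[0,0,0],1,255],[[0,0,0],1,255],[[0,0,0],1,150],[[0,0,0],1,110],[[0,0,0],1,110],[[0,0,0],1,110],[[0,0,-40],1,110],[[0,0,-90],1,110],[[0,0,-140],1,110],[[0,0,-190],1,110]]'
python3 - <<'E'
from h import *
t=cam('wrist'); cv2.imwrite('pics/w17.png',t['frame']); P=pts(t); z=P[...,2]
near=np.hypot(P[...,0]-.3815,P[...,1]+.252)
k=(near<.045)&(z>.094)&(z<.106); k=cv2.morphologyEx(k.astype(np.uint8),cv2.MORPH_OPEN,np.ones((3,3)))>0; r=cv2.minAreaRect(P[k][:,:2].astype(np.float32)*1000); print('knob',r)
k=(near<.075)&(abs(z-.057)<.0035); r=cv2.minAreaRect(P[k][:,:2].astype(np.float32)*1000); print('counter',r)
t=cam('top'); tops(t,.0953,.004); cv2.imwrite('pics/t17.png',cv2.resize(t['frame'][130:270,190:450],(780,420),interpolation=cv2.INTER_CUBIC))
E
```

```text
time: 52.1
eef_pos: [0.38, -0.251, 0.2354]
tcp_rot: [0.119, 0.993, 0.0, -0.0]
contact_force: [1.1, -1.4, 0.8]
opening: 0.566
finger_force: 0.0
knob ((382.000732421875, -254.82403564453125), (13.23592472076416, 41.5286865234375), 76.54593658447266)
counter ((392.62060546875, -257.29632568359375), (87.02633666992188, 110.48046112060547), 76.39073944091797)
[350. 172.] 569.5 -78.6 r 17.7 bgr [179. 177. 176.]
[372. 173.] 560.8 -133.4 r 18.1 bgr [178. 177. 176.]
```

View pics/t17.png

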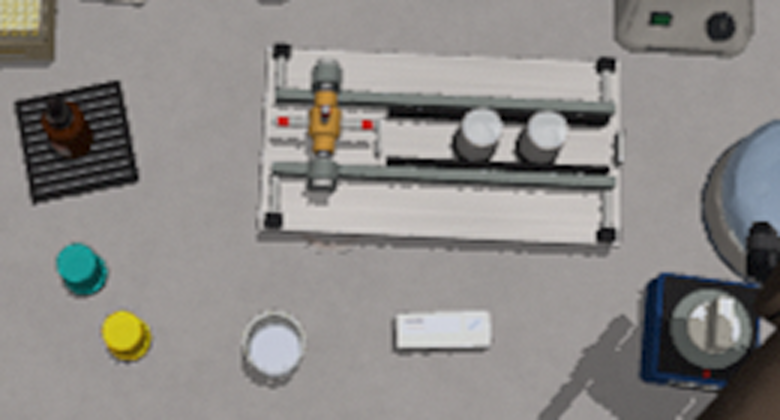

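The picture shows:
- Both jars clamped at (478,135) and (542,137).
- The sleeve's red spoke ends level at (283,121) and (367,125), so it is at its stop.
- The dropper upright on the mat at (65,130), and the knob bar in line with the counter at (713,325).
- The beaker and carton not moved.

Handing in.

```bash
python3 -c "
from plant import ctrl
print(ctrl.sign_off())"
```

```text
the job is handed in; nothing more can be done
None
```

I've handed the job in: the dropper is upright on the mat, both clear jars (only two were there) are clamped in the bay with the sleeve at its stop, the knob is back at its zero stop, and the beaker and carton were not touched.

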